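# Take the cutting roller out of the pill machine

### The job

Take the brass cutting roller out of the pill machine for cleaning: slide it towards the gear case until its free end leaves the bearing, tilt that end up, draw the roller out diagonally from under the gear-case roof, and finish while still holding it still in the air, every part of it at least 3 cm higher than the top of the machine. Its cutting ridges bruise, so grip it lightly and do not force it against the iron, do not drop it, and leave the other things on the counter where they are.

Things in the scene. Friction and masses are not known exactly. Their poses are not given: they have to be found in the camera images.
- machine: Pill-cutting machine, black iron and brass, fixed; base plate 160 x 246 mm, highest point 137 mm above the counter. Origin on the counter below the roller's axis, midway between pedestal and gear case; z up, y along the roller towards gear case and knob, -x towards the apron. Offsets called (x, y, z) are mm in this frame. Roller axis at the start: x 0, z 90, along y.
- mouth (a point): Middle of the machine's mouth, (0, 0, 130). The mouth is the gap from the pedestal's face (y -66) to the gear case's face (y +66); the 176 mm roller reaches under iron at both ends. In the mouth only the roller rises above z 74: under it a cutting bed 20 wide (x -10 to 10), top at z 73; on both sides of the bed, sloping boards below z 60.
- bearing_pocket (a point): Free-end bearing, (0, -66, 90): mouth of a blind pocket in the face of the iron pedestal (22 thick, y -88 to -66; 64 wide in x; top at z 130). Pocket 16 deep, 18 wide, V floor carrying the 12 mm journal, ceiling at z 99: the roller cannot tilt while its free end is inside. Slid 18 mm towards +y, the free end stands 6 mm clear of the face.
- gear_slot (a point): Gear-side bearing, (0, 66, 90): slot 18 wide in the gear case's face (case y 66 to 128, 76 wide in x, top z 134). V floor under the journal; roof underside at z 124 all along. A cup on a light spring touches the roller's end and yields 27 mm to +y (1.4 N at first, 3.3 N at 18 mm). With the roller 18 mm in, it tilts free end up to 25 degrees about its gear end.
- roller_center (a point): Loose cutting roller: middle of its ridged brass barrel, on the axis. Barrel 30 mm diameter, 96 long; steel journals 12 diameter, 64 long at the gear end, 16 at the free end; 176 overall, 0.26 to 0.4 kg, balances 15 mm from here towards the gear end. y axis along the roller to the gear end. Starts at (0, -14, 90). Bruised by a grip over 40 N a finger or 28 N against iron.
- roller_gear_end (a point): End of the roller's long journal, on its axis, 112 mm from roller_center; starts at (0, 98, 90), 32 mm under the gear-case roof. Tilted 22 degrees free end up about this end, after the 18 mm slide, the roller passes over the pedestal with room to spare when drawn along its own axis; this end leaves the roof after 55 mm.
- roller_free_end (a point): End of the roller's short journal, on its axis, 64 mm from roller_center; starts at (0, -78, 90), 12 mm deep in the bearing pocket.
- celadon_bowl_center (a point): Pale green bowl, 116 mm across, 52 mm high; its centre, half-way up. Leave alone.
- canister_center (a point): Grey pewter canister with its lid on, 85 mm across, 125 mm high; its centre. Leave alone.
- tally_holder_center (a point): Bamboo holder with tally sticks, 68 mm across, 105 mm high, sticks to about 146 mm; centre of the holder. Leave alone.
- bone_spatula_center (a point): Ivory-coloured bone spatula lying flat, 187 x 22 x 6 mm; its middle. Leave alone.
- brush_center (a point): Small wooden cleaning brush, 130 x 20 x 28 mm, bristles down; its middle. Leave alone.
- mortar_center (a point): White porcelain mortar with pestle, 100 mm across, 72 mm high, pestle to about 125 mm; centre of the mortar. Leave alone.
Not all that is in view belongs to the job. Of the things that look like the part that bears roller_center, the smaller one is meant.

How it is judged (in metres and radians):
On the way, in this order (a step that is already met when the one before it is completed fails the run):
1. roller slid towards the gear case until its free end is out of the bearing (y of roller_free_end in the frame of machine above -0.0655 m and height (world z) of roller_gear_end below 0.124 m), for 0.05 s.
2. free end tilted up above the pedestal while the gear end is still under the gear-case roof (height (world z) of roller_free_end above 0.13 m and y of roller_gear_end in the frame of machine above 0.066 m and height (world z) of roller_gear_end below 0.124 m), for 0.1 s.
At the end, for the whole second after the job is handed in: The roller is held in the fingers, still, touching nothing of the machine, with both ends of its axis at least 167 mm and the middle of its barrel at least 175 mm above the counter (about 3 cm clear of the machine's 137 mm top), through the last second (height (world z) of each of roller_gear_end, roller_free_end above 0.167 m and height (world z) of roller_center above 0.175 m and contact force between the fingers and roller above 1 N and contact force between roller and machine below 0.1 N and linear speed of roller below 0.03 m/s and angular speed of roller below 0.3 rad/s); the arm keeps its last pose, push and grip.
It fails at once if roller squeezed hard (contact force between the fingers and roller above 85 N).
It fails at once if roller forced against the machine (contact force between roller and machine above 30 N).
It fails at once if roller dropped (height (world z) of roller_center below 0.07 m).
It fails at once if a bystander was moved (distance of any of celadon_bowl_center, canister_center, tally_holder_center, bone_spatula_center, brush_center, mortar_center from where it was at the start of the episode above 0.02 m).
It also fails if it takes over 38 s, if anything falls off the work surface, if the arm or the gripper's body presses on something with over 40 N, if the wrist force passes 120 N, or if a joint passes its speed limit or range.

### The arm

A 6-joint arm with a two-finger parallel gripper is mounted at the origin on the work surface. World frame = base frame: x ahead of the robot, y to its left, z up, the work surface at z = 0. Lengths are in mm, angles in rad, forces in N, time in s.
With the tool pointing down it reaches from about 275 to 1000 mm from the base axis. Payload 8.4 kg.
Tool frame: the origin (TCP) lies at the very end of the fingers, on their centre line; the grasp point (between the pads) lies 19 mm behind it; z points along the fingers, y is the direction in which the jaws open and shut (so a half turn about z gives the same grasp; the last joint's range is limited). The gripper opens to 85 mm and grips with 20 to 120 N. Pads are 22 mm wide; open, the fingers measure 114 mm over their backs; the gripper's body (76 mm by 85 mm) begins 54 mm behind the grasp point. The pads swing forward as they close: fully open they stand 13 mm farther back than shut.
Start: joints at [-1.349, 0.353, 1.633, -0, 1.155, -0.002], TCP at [138.709, -609.416, 231.281] pointing down, gripper open.
Joint ranges: [-2.63, 2.63], [-0.92, 2.1], [0.06, 2.66], [-1.3, 4.44], [0, 2.69], [-3.02, 3.02]. Speed limits (rad/s): [2.22, 2.22, 2.79, 3.14, 3.14, 3.14].

### API

Orientations are given as [roll, pitch, yaw] about the fixed x, y, z axes, in that order (R = Rz(yaw) Ry(pitch) Rx(roll)).
In Python, from rig import r gives the robot as it stands.
- The arm moves only by the tool jog_arm, never from a script. Its argument "moves" is a list of rows, each an object with "grip": the gripper command: -1 is fully open, 1 is shut, values between are in proportion; "translation": the shift along the tool's x, y, z in m, a list of three; "twist": the turn, a rotation vector about the tool's x, y, z in rad, a list of three. In form: [{"grip": grip, "translation": [dx, dy, dz], "twist": [ax, ay, az]}, ...]. A call has 1 to 10 rows; each row shifts and turns the commanded pose from where the row before left it, along the tool's axes as they then stand; what a row does not reach is not made up. A row lasts 1/12 s, in which the tool goes at most 41.7 mm and 7.16 degrees, less where a joint would pass 70% of its speed; a pose out of reach is approached as far as the arm can. A call with a gripper value outside its range is refused whole. The fingers move at their own pace and stop on an object; "squeeze" is the grip in N (left out, the last holds). Time passes only in rows, so rows that do not move let the fingers close. It gives the time, the measured TCP pose, the force and the opening at its end, in the units of the state.
- r.sense(): the state, without advancing time (a new reading comes with each control period).
- r.grab_frame(name): name is "side" or "top"; returns (picture, depth): 384x512x3 uint8, red, green, blue; 384x512 float32, mm along the optical axis (not along the pixel's ray), 0 where there is no reading.
- r.calibration(name): a dict with "fx", "fy", "cx", "cy" (pixels), "R" (3x3) and "t" (3): a world point X has camera coordinates R X + t. Camera axes: x right, y down, z forward; pixel columns grow to the right and rows downward; lengths in mm; the calibration is good to about 2 mm. A picture is of the moment at which its call begins. calibration takes no time and is no camera call.
- r.sign_off(): hands the job in, once; it reports no verdict.
The state is a dict: "clock": time; "qpos": joint angles; "qvel": joint speeds; "joint_efforts": joint torques, N m; "eef_pos": TCP position; "tcp_rot": TCP orientation; "contact_force": force on the tool from outside, world axes, zero at the start; "wrist_torque": the same for the moment, N m; "opening": opening from 0.0 (shut) to 1.0 (fully open).
Only numpy, scipy, OpenCV 4.12 (cv2) and the standard library are available. Lean on these libraries where they do the work, as an engineer would, in place of code of your own. Each camera call takes 0.05 s, during which the arm holds its last target.

## Working session

There is one attempt and no reset: what is moved stays moved. The work goes in short steps, Python scripts to look and compute and a tool call to move; the robot and the scene stay as the last step left them, time stands still between calls to the robot, and variables do not carry over. Pictures are saved under pics/ and viewed, and the job is handed in when it is done.

Besides the shell and the picture viewer there is one more tool, called after ">>>" as name(argument=value, ...) on one line, values as JSON. jog_arm: Moves the arm, as the interface text tells. Its arguments: {"type":"object","properties":{"moves":{"type":"array"},"squeeze":{"type":"number"}},"required":["moves"]}

```bash
ls; mkdir -p pics
python3 - <<'E'
from rig import r
import cv2,numpy as np
s=r.sense()
print(s)
for n in("side","top"):
    p,d=r.grab_frame(n); np.savez(f"pics/{n}0.npz",p=p,d=d)
    cv2.imwrite(f"pics/{n}0.png",cv2.cvtColor(p,cv2.COLOR_RGB2BGR)); print(r.calibration(n))
E
```

```text
pics
{'clock': 0.0, 'qpos': array([-1.34940943e+00,  3.53659936e-01,  1.63412522e+00, -4.07156868e-05,
        1.15516637e+00, -2.44084853e-03]), 'qvel': array([ 0.00089911,  0.00011845, -0.00054826,  0.00098066,  0.00059391,
        0.00013033]), 'joint_efforts': array([ 9.15621313e-04, -6.05253267e+01, -3.42065871e+01,  1.96449873e-04,
        9.25532455e-03,  5.70253732e-06]), 'eef_pos': array([ 138.58881229, -608.96896062,  230.55811844]), 'tcp_rot': array([-3.14023369e+00,  3.39099516e-05,  2.23844231e-01]), 'contact_force': array([-0.09637449, -0.19167758, -0.66753058]), 'wrist_torque': array([ 0.01732354, -0.0143768 , -0.0054339 ]), 'opening': 1.000056981330585}
{'fx': 442.7564915605284, 'fy': 442.7564915605284, 'cx': 253.36665480155727, 'cy': 192.75949200590298, 'R': array([[-0.69066569, -0.72286752, -0.02105845],
       [-0.43376305,  0.43738848, -0.78774421],
       [ 0.57864542, -0.53493352, -0.61564243]]), 't': array([ 371.41395257,  299.11796903, 1277.90066325])}
{'fx': 479.6140147890263, 'fy': 479.6140147890263, 'cx': 257.08765527498684, 'cy': 190.69561551706016, 'R': array([[-0.01149342, -0.99987873,  0.01050875],
       [-0.99680069,  0.01062546, -0.07921798],
       [ 0.07909672, -0.01138562, -0.99680192]]), 't': array([   2.18121873,  533.41701742, 1411.46178093])}
```

View pics/side0.png

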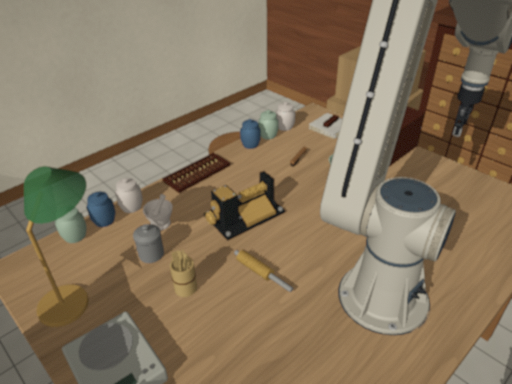

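View pics/top0.png

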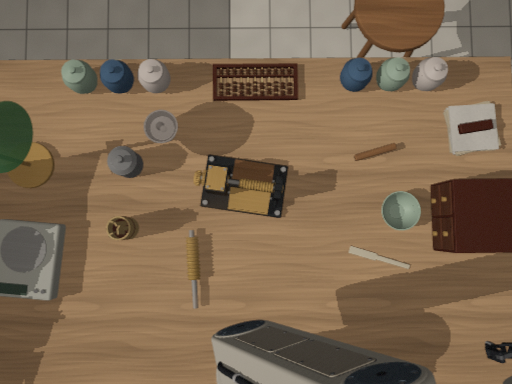

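The top view shows the machine at about (245,186). Two things could be the roller:
- the ridged brass roller in the machine, at top (255,185)
- a larger loose roller on the counter, at top (193,268) and side (263,270)

By the description it is the smaller one, in the machine. I'll check that in a close crop.

Run:
```python
import cv2,numpy as np
t=cv2.imread("pics/top0.png");s=cv2.imread("pics/side0.png")
cv2.imwrite("pics/ct.png",cv2.resize(t[145:225,185:295],None,fx=7,fy=7,interpolation=cv2.INTER_CUBIC))
cv2.imwrite("pics/cs.png",cv2.resize(s[165:245,195:295],None,fx=7,fy=7,interpolation=cv2.INTER_CUBIC))
```

```text
(no output)
```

View pics/ct.png

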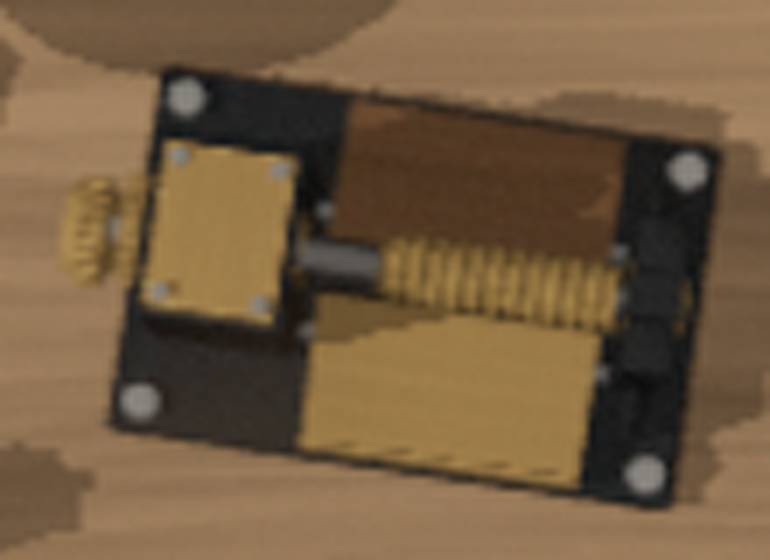

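View pics/cs.png

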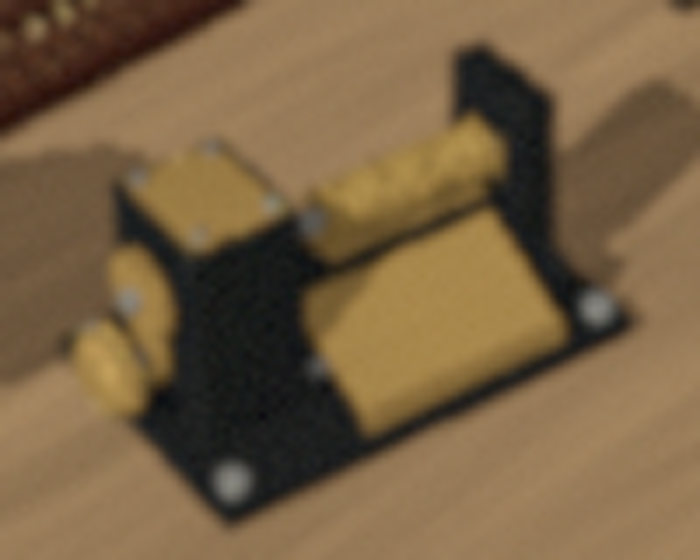

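The crop confirms it: the smaller ridged roller sits between pedestal (right, crop (655,300)) and gear case (left, crop (220,230)). The machine's +y points to world +y, turned slightly. Next I'll measure the pose.

```bash
cat > h.py <<'E'
import numpy as np,cv2
from rig import r
def cloud(n,d):
    c=r.calibration(n);v,u=np.mgrid[0:384,0:512]
    P=np.stack([(u-c["cx"])/c["fx"]*d,(v-c["cy"])/c["fy"]*d,d],-1)
    return (P-c["t"])@c["R"]
def ray(n,u,v,z):
    c=r.calibration(n);k=c["R"].T@np.array([(u-c["cx"])/c["fx"],(v-c["cy"])/c["fy"],1]);o=-c["R"].T@c["t"]
    return o+k*(z-o[2])/k[2]
E
python3 - <<'E'
from h import *
f=np.load("pics/top0.npz");W=cloud("top",f["d"].astype(float))
hsv=cv2.cvtColor(f["p"],cv2.COLOR_RGB2HSV)
box=np.zeros((384,512),bool);box[145:225,190:295]=1
z=W[...,2]
print("counter z",np.median(z[150:156,290:330]))
# bolts from crop
B=[(187,97),(688,170),(140,400),(645,474)]
b=[]
for x,y in B:
    u,v=185+(x-3)/7,145+(y-3)/7
    q=W[int(round(v)),int(round(u))];
    p=ray("top",u,v,q[2]);print("bolt",p.round(1));b.append(p)
b=np.array(b);print("mid",b.mean(0)); 
e=(b[0]+b[2]-b[1]-b[3])[:2];print("yaw",np.degrees(np.arctan2(-e[0],e[1])))
# base plate + all above counter
m=box&(z>4)
# plate rect: points z 4..40
q=W[m][:,:2].astype(np.float32)
# roller
dark=None
m=box&(z>78)&(z<112)
n,l,s,c=cv2.connectedComponentsWithStats(m.astype(np.uint8))
for i in range(1,n):
    if s[i,4]>20: 
        P=W[l==i];print(s[i],P.mean(0),P.max(0)[2])
m=box&(z>118)&(z<150)
n,l,s,c=cv2.connectedComponentsWithStats(m.astype(np.uint8))
for i in range(1,n):
    if s[i,4]>20: 
        P=W[l==i];print("hi",s[i],P.mean(0),np.median(P[:,2]),cv2.minAreaRect(P[:,:2].astype(np.float32)))
E
```

```text
counter z -1.2613877097027588
bolt [632.6 132.9  17. ]
bolt [599.  -82.2  15.2]
bolt [502.3 153.2  19.4]
bolt [468.5 -61.8  14. ]
mid [550.60613701  35.54019985  16.41143484]
yaw -8.889506055535364
[200 169   7  17  48] [567.06904054 147.9902545  103.69715027] 110.85261726197915
[228 178  47  14 384] [545.59930009   7.63627395  98.81577768] 110.63732055356098
hi [204 163  26  30 622] [561.72009733 109.00779184 132.05815313] 132.18106843481308 ((562.2694091796875, 109.18182373046875), (62.841033935546875, 76.17166137695312), 81.10999298095703)
hi [274 176  10  23 182] [534.70992809 -61.95353963 128.89235693] 129.0264373871977 ((535.1986083984375, -61.94470977783203), (21.82087516784668, 63.19902801513672), 80.62088012695312)
```

Run:
```python
from h import *
f=np.load("pics/side0.npz");W=cloud("side",f["d"].astype(float))
box=np.zeros((384,512),bool);box[165:245,195:295]=1
z=W[...,2];o=np.array([547,13.7]);u=np.array([.1556,.9878]);x=np.array([.9878,-.1556])
print("counter",np.median(z[230:240,330:345]))
M=np.stack([(W[...,:2]-o)@x,(W[...,:2]-o)@u,z],-1)
for nm,a,b,zz in(("case",60,140,(126,140)),("ped",-95,-60,(123,135)),("roller",-55,30,(80,112))):
    m=box&(M[...,1]>a)&(M[...,1]<b)&(z>zz[0])&(z<zz[1]); P=M[m]
    print(nm,len(P),P.min(0).round(1),P.max(0).round(1),P.mean(0).round(1))
f=np.load("pics/top0.npz");W=cloud("top",f["d"].astype(float));z=W[...,2]
M=np.stack([(W[...,:2]-o)@x,(W[...,:2]-o)@u,z],-1)
m=(M[...,1]>-60)&(M[...,1]<55)&(z>85)&(z<112)&(abs(M[...,0])<30)
P=M[m]; print("toproller",P.mean(0),P.min(0),P.max(0),np.polyfit(P[:,1],P[:,0],1))
```

```text
counter 1.4918123405327628
case 288 [-42.3  63.7 126.6] [ 36.4 128.9 140. ] [ -7.2  99.6 134. ]
ped 87 [-37.1 -90.9 123.3] [ 29.7 -64.8 134.5] [ -3.6 -75.3 129.3]
roller 182 [-18.5 -54.1  80.6] [  8.6  29.9 110.9] [ -8.2 -12.   97.9]
toproller [-0.48010303 -7.68930044 99.2574868 ] [-14.24956709 -59.93400795  85.6849917 ] [ 13.95022312  54.61062671 110.63732055] [-0.00090179 -0.48703718]
```

>>> jog_arm(moves=[{"grip": -1, "translation": [0, 0, 0], "twist": [0, 0, -0.001]}])

```text
clock: 0.18
eef_pos: [138.6, -609.1, 230.8]
tcp_rot: [-3.141, 0.0, 0.225]
contact_force: [-0.3, 0.0, -0.7]
opening: 1.004
```

>>> jog_arm(moves=[{"grip": -1, "translation": [0, 0, 0], "twist": [0, 0, -0.119]}, {"grip": -1, "translation": [0, 0, 0], "twist": [0, 0, -0.119]}, {"grip": -1, "translation": [0, 0, 0], "twist": [0, 0, -0.119]}, {"grip": -1, "translation": [0, 0, 0], "twist": [0, 0, -0.119]}, {"grip": -1, "translation": [0, 0, 0], "twist": [0, 0, -0.119]}, {"grip": -1, "translation": [0, 0, 0], "twist": [0, 0, -0.119]}, {"grip": -1, "translation": [0, 0, 0], "twist": [0, 0, -0.119]}, {"grip": -1, "translation": [0, 0, 0], "twist": [0, 0, -0.119]}, {"grip": -1, "translation": [0, 0, 0], "twist": [0, 0, -0.119]}, {"grip": -1, "translation": [0, 0, 0], "twist": [0, 0, -0.119]}])

```text
clock: 1.02
eef_pos: [138.7, -609.3, 231.0]
tcp_rot: [-3.141, -0.0, 1.421]
contact_force: [0.7, 0.3, -0.3]
opening: 1.003
```

>>> jog_arm(moves=[{"grip": -1, "translation": [0.0338, 0.0153, 0], "twist": [0, 0, 0]}, {"grip": -1, "translation": [0.0338, 0.0153, 0], "twist": [0, 0, 0]}, {"grip": -1, "translation": [0.0338, 0.0153, 0], "twist": [0, 0, 0]}, {"grip": -1, "translation": [0.0338, 0.0153, 0], "twist": [0, 0, 0]}, {"grip": -1, "translation": [0.0338, 0.0153, 0], "twist": [0, 0, 0]}, {"grip": -1, "translation": [0.0338, 0.0153, 0], "twist": [0, 0, 0]}, {"grip": -1, "translation": [0.0338, 0.0153, 0], "twist": [0, 0, 0]}, {"grip": -1, "translation": [0.0338, 0.0153, 0], "twist": [0, 0, 0]}, {"grip": -1, "translation": [0.0338, 0.0153, 0], "twist": [0, 0, 0]}, {"grip": -1, "translation": [0.0338, 0.0153, 0], "twist": [0, 0, 0]}])

```text
clock: 1.85
eef_pos: [342.9, -297.7, 231.4]
tcp_rot: [3.141, 0.0, 1.415]
contact_force: [0.0, 0.1, 0.6]
opening: 0.998
```

>>> jog_arm(moves=[{"grip": -1, "translation": [0.0338, 0.0153, 0], "twist": [0, 0, 0]}, {"grip": -1, "translation": [0.0338, 0.0153, 0], "twist": [0, 0, 0]}, {"grip": -1, "translation": [0.0338, 0.0153, 0], "twist": [0, 0, 0]}, {"grip": -1, "translation": [0.0338, 0.0153, 0], "twist": [0, 0, 0]}, {"grip": -1, "translation": [0.0338, 0.0153, 0], "twist": [0, 0, 0]}, {"grip": -1, "translation": [0.0338, 0.0153, 0], "twist": [0, 0, 0]}, {"grip": -1, "translation": [0.0338, 0.0153, 0], "twist": [0, 0, 0]}, {"grip": -1, "translation": [0.0338, 0.0153, 0], "twist": [0, 0, 0]}, {"grip": -1, "translation": [0.0338, 0.0153, 0], "twist": [0, 0, 0]}, {"grip": -1, "translation": [0.0338, 0.0153, 0], "twist": [0, 0, 0]}])

```text
clock: 2.68
eef_pos: [546.6, 12.7, 231.2]
tcp_rot: [-3.142, 0.0, 1.415]
contact_force: [1.3, -0.1, -0.4]
opening: 0.999
```

>>> jog_arm(moves=[{"grip": -1, "translation": [0, 0, 0], "twist": [0, 0, 0]}, {"grip": -1, "translation": [0, 0, 0], "twist": [0, 0, 0]}])

```text
clock: 2.85
eef_pos: [546.5, 12.4, 230.9]
tcp_rot: [-3.141, 0.0, 1.418]
contact_force: [-0.3, -0.4, 0.2]
opening: 1.001
```

>>> jog_arm(moves=[{"grip": -1, "translation": [0, 0, 0.015], "twist": [0, 0, 0]}, {"grip": -1, "translation": [0, 0, 0.015], "twist": [0, 0, 0]}, {"grip": -1, "translation": [0, 0, 0.015], "twist": [0, 0, 0]}, {"grip": -1, "translation": [0, 0, 0.015], "twist": [0, 0, 0]}, {"grip": -1, "translation": [0, 0, 0.015], "twist": [0, 0, 0]}, {"grip": -1, "translation": [0, 0, 0.015], "twist": [0, 0, 0]}, {"grip": -1, "translation": [0, 0, 0.015], "twist": [0, 0, 0]}, {"grip": -1, "translation": [0, 0, 0.015], "twist": [0, 0, 0]}, {"grip": -1, "translation": [0, 0, 0.01], "twist": [0, 0, 0]}, {"grip": -1, "translation": [0, 0, 0], "twist": [0, 0, 0]}])

```text
clock: 3.68
eef_pos: [544.1, 9.9, 99.4]
tcp_rot: [-3.138, 0.001, 1.414]
contact_force: [-0.8, 0.1, 0.4]
opening: 0.997
```

```bash
cat > look.py <<'E'
import sys
from h import *
k=sys.argv[1]
p,d=r.grab_frame("side");np.savez(f"pics/side{k}.npz",p=p,d=d)
cv2.imwrite(f"pics/side{k}.png",cv2.resize(cv2.cvtColor(p[120:250,180:310],cv2.COLOR_RGB2BGR),(598,598),interpolation=cv2.INTER_CUBIC))
s=r.sense();print(s["clock"],s["eef_pos"].round(1),s["tcp_rot"].round(3),s["contact_force"].round(1),s["wrist_torque"].round(2))
E
python3 look.py 1
```

```text
3.7333 [544.9  10.1 100.6] [-3.139e+00  1.000e-03  1.414e+00] [-0.1 -0.2  0.7] [ 0.03  0.   -0.  ]
```

View pics/side1.png

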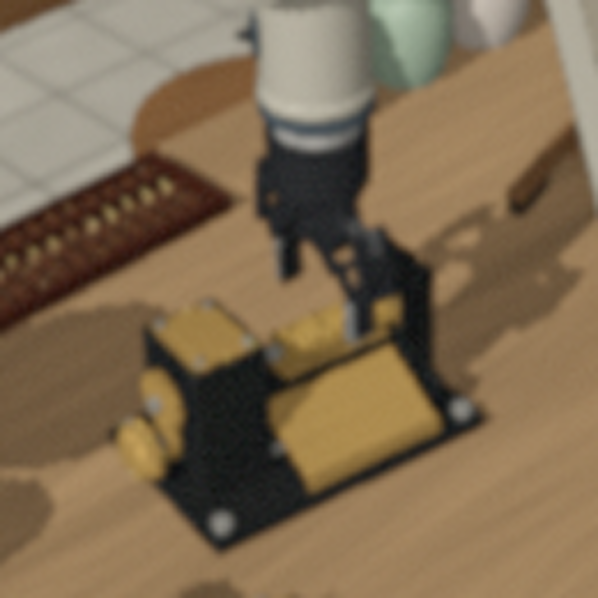

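The jaws straddle the roller: the near finger is at crop (360,320), the far finger at (288,260), and the barrel runs between them. I'll descend and close lightly.

>>> jog_arm(moves=[{"grip": -1, "translation": [0, 0, 0.01], "twist": [0, 0, 0]}, {"grip": -1, "translation": [0, 0, 0.01], "twist": [0, 0, 0]}, {"grip": -1, "translation": [0, 0, 0.01], "twist": [0, 0, 0]}, {"grip": -1, "translation": [0, 0, 0], "twist": [0, 0, 0]}, {"grip": -1, "translation": [0, 0, 0], "twist": [0, 0, 0]}], squeeze=25)

```text
clock: 4.15
eef_pos: [545.5, 10.9, 70.5]
tcp_rot: [-3.14, 0.0, 1.415]
contact_force: [0.2, -0.6, 0.1]
opening: 1.0
```

>>> jog_arm(moves=[{"grip": -0.5, "translation": [0, 0, 0], "twist": [0, 0, 0]}, {"grip": 0, "translation": [0, 0, 0], "twist": [0, 0, 0]}, {"grip": 0, "translation": [0, 0, 0], "twist": [0, 0, 0]}, {"grip": 0.1, "translation": [0, 0, 0], "twist": [0, 0, 0]}, {"grip": 0.15, "translation": [0, 0, 0], "twist": [0, 0, 0]}, {"grip": 0.2, "translation": [0, 0, 0], "twist": [0, 0, 0]}], squeeze=25)

```text
clock: 4.65
eef_pos: [546.1, 10.9, 71.5]
tcp_rot: [3.141, -0.0, 1.415]
contact_force: [-0.0, 1.2, 0.4]
opening: 0.402
```

>>> jog_arm(moves=[{"grip": 0.25, "translation": [0, 0, 0], "twist": [0, 0, 0]}, {"grip": 0.3, "translation": [0, 0, 0], "twist": [0, 0, 0]}, {"grip": 0.35, "translation": [0, 0, 0], "twist": [0, 0, 0]}, {"grip": 0.4, "translation": [0, 0, 0], "twist": [0, 0, 0]}, {"grip": 0.6, "translation": [0, 0, 0], "twist": [0, 0, 0]}, {"grip": 1, "translation": [0, 0, 0], "twist": [0, 0, 0]}, {"grip": 1, "translation": [0, 0, 0], "twist": [0, 0, 0]}, {"grip": 1, "translation": [0, 0, 0], "twist": [0, 0, 0]}], squeeze=25)

```text
clock: 5.32
eef_pos: [546.1, 10.8, 71.4]
tcp_rot: [3.142, -0.0, 1.415]
contact_force: [-0.8, -0.5, 5.7]
opening: 0.341
```

```bash
python3 look.py 2
```

```text
5.3667 [546.1  10.8  71.4] [ 3.141 -0.     1.415] [-1.1 -0.7  5. ] [-0.02  0.22 -0.01]
```

View pics/side2.png

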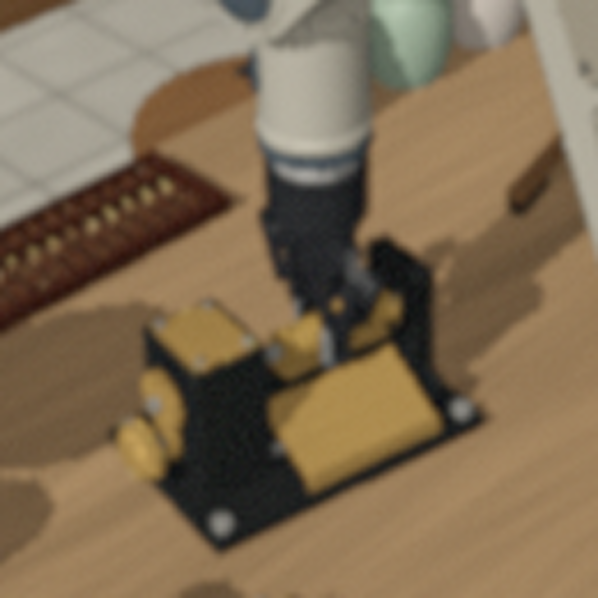

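Gripped: the opening is about 29 mm and both pads are on the barrel at crop (325,335). There is a 5 N downward push, so I'll ease up 1 mm and then slide.

>>> jog_arm(moves=[{"grip": 1, "translation": [0, 0, -0.0005], "twist": [0, 0, 0]}, {"grip": 1, "translation": [0, 0, -0.0005], "twist": [0, 0, 0]}, {"grip": 1, "translation": [0, 0, 0], "twist": [0, 0, 0]}])

```text
clock: 5.62
eef_pos: [545.6, 10.8, 71.8]
tcp_rot: [-3.141, 0.0, 1.415]
contact_force: [-0.3, 0.6, -4.4]
opening: 0.342
```

>>> jog_arm(moves=[{"grip": 1, "translation": [0.001, 0, 0], "twist": [0, 0, 0]}, {"grip": 1, "translation": [0.002, 0, 0], "twist": [0, 0, 0]}, {"grip": 1, "translation": [0.002, 0, 0], "twist": [0, 0, 0]}, {"grip": 1, "translation": [0.002, 0, 0], "twist": [0, 0, 0]}, {"grip": 1, "translation": [0, 0, 0], "twist": [0, 0, 0]}])

```text
clock: 6.03
eef_pos: [546.9, 18.0, 72.1]
tcp_rot: [-3.141, 0.0, 1.415]
contact_force: [-0.7, -2.3, -3.2]
opening: 0.343
```

>>> jog_arm(moves=[{"grip": 1, "translation": [0.002, 0, 0], "twist": [0, 0, 0]}, {"grip": 1, "translation": [0.002, 0, 0], "twist": [0, 0, 0]}, {"grip": 1, "translation": [0.002, 0, 0], "twist": [0, 0, 0]}, {"grip": 1, "translation": [0.002, 0, 0], "twist": [0, 0, 0]}, {"grip": 1, "translation": [0.002, 0, 0], "twist": [0, 0, 0]}, {"grip": 1, "translation": [0.001, 0, 0], "twist": [0, 0, 0]}, {"grip": 1, "translation": [0, 0, 0], "twist": [0, 0, 0]}, {"grip": 1, "translation": [0, 0, 0], "twist": [0, 0, 0]}])

```text
clock: 6.7
eef_pos: [548.7, 28.6, 72.2]
tcp_rot: [-3.141, 0.0, 1.415]
contact_force: [-1.4, -3.9, -3.3]
opening: 0.339
```

```bash
python3 look.py 3
```

```text
6.75 [548.7  28.6  72.2] [-3.141  0.     1.415] [-2.  -3.3 -3.6] [-0.51  0.27  0.09]
```

View pics/side3.png

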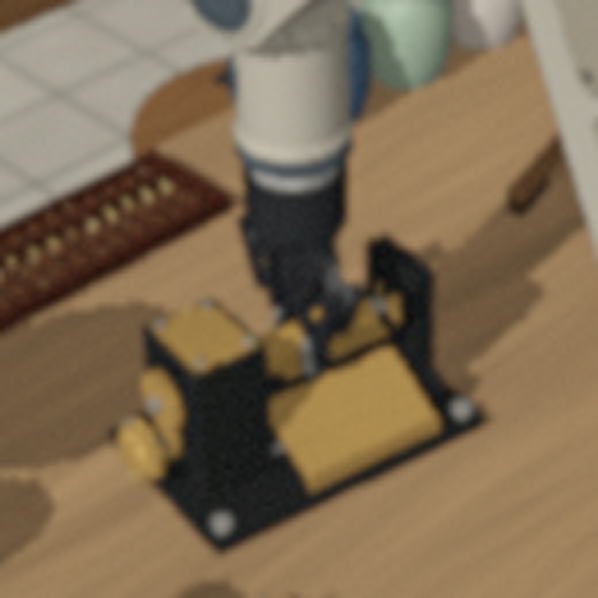

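Slid 18 mm: the spring force reads about 3.8 N, as expected, and the free journal is now visible at crop (380,303). Now I'll tilt about the gear end.

>>> jog_arm(moves=[{"grip": 1, "translation": [-0.0006, 0, -0.00354], "twist": [0, -0.0349, 0]}, {"grip": 1, "translation": [-0.0006, 0, -0.00354], "twist": [0, -0.0349, 0]}, {"grip": 1, "translation": [-0.0006, 0, -0.00354], "twist": [0, -0.0349, 0]}, {"grip": 1, "translation": [0, 0, 0], "twist": [0, 0, 0]}])

```text
clock: 7.08
eef_pos: [549.2, 27.7, 83.5]
tcp_rot: [3.141, 0.106, 1.415]
contact_force: [-1.5, -2.8, -4.6]
opening: 0.346
```

```bash
python3 look.py 4
```

```text
7.1333 [549.   27.8  83.2] [3.141 0.104 1.416] [-0.4 -3.6 -3.7] [-0.47  0.02  0.02]
```

View pics/side4.png

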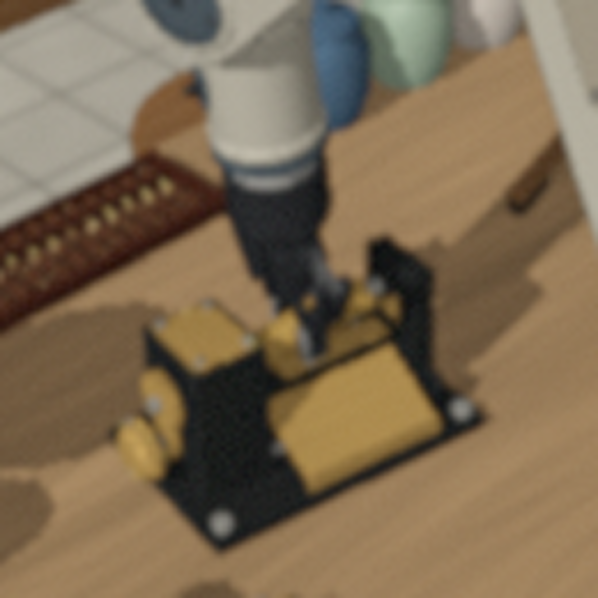

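The free journal rose to crop (376,287) and the forces are steady. I'll continue to about 22°.

>>> jog_arm(moves=[{"grip": 1, "translation": [-0.0006, 0, -0.00354], "twist": [0, -0.0349, 0]}, {"grip": 1, "translation": [-0.0006, 0, -0.00354], "twist": [0, -0.0349, 0]}, {"grip": 1, "translation": [-0.0006, 0, -0.00354], "twist": [0, -0.0349, 0]}, {"grip": 1, "translation": [-0.0006, 0, -0.00354], "twist": [0, -0.0349, 0]}, {"grip": 1, "translation": [0, 0, 0], "twist": [0, 0, 0]}])

```text
clock: 7.55
eef_pos: [549.0, 27.7, 97.5]
tcp_rot: [3.141, 0.244, 1.415]
contact_force: [-2.2, -3.1, -1.9]
opening: 0.346
```

>>> jog_arm(moves=[{"grip": 1, "translation": [-0.0006, 0, -0.00354], "twist": [0, -0.0349, 0]}, {"grip": 1, "translation": [-0.0006, 0, -0.00354], "twist": [0, -0.0349, 0]}, {"grip": 1, "translation": [-0.0006, 0, -0.00354], "twist": [0, -0.0349, 0]}, {"grip": 1, "translation": [-0.0006, 0, -0.00354], "twist": [0, -0.0349, 0]}, {"grip": 1, "translation": [0, 0, 0], "twist": [0, 0, 0]}, {"grip": 1, "translation": [0, 0, 0], "twist": [0, 0, 0]}])

```text
clock: 8.05
eef_pos: [549.0, 29.2, 111.2]
tcp_rot: [-3.141, 0.381, 1.415]
contact_force: [0.1, -3.9, -2.1]
opening: 0.343
```

```bash
python3 look.py 5
```

```text
8.1 [548.9  28.9 111.2] [-3.141  0.382  1.415] [-0.6 -4.1 -2.4] [-0.14  0.01 -0.01]
```

View pics/side5.png

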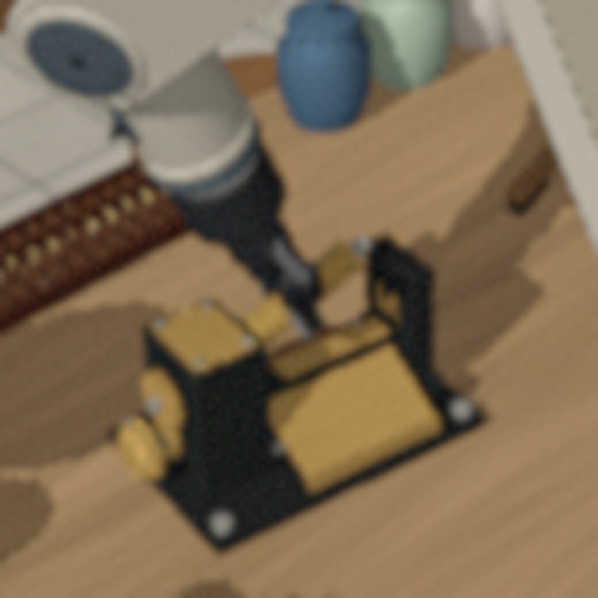

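The roller is tilted with its free journal at crop (362,243), above the pedestal top. I'll check its height and angle with depth.

```bash
cat > pc.py <<'E'
import sys
from h import *
f=np.load(f"pics/side{sys.argv[1]}.npz");W=cloud("side",f["d"].astype(float));z=W[...,2];z-=1.5
o=np.array([546.3,13.8]);u=np.array([.1556,.9878]);x=np.array([.9878,-.1556])
M=np.stack([(W[...,:2]-o)@x,(W[...,:2]-o)@u,z],-1)
hsv=cv2.cvtColor(f["p"],cv2.COLOR_RGB2HSV)
br=(hsv[...,1]>100)&(hsv[...,2]>60)
m=br&(abs(M[...,0])<22)&(M[...,1]>-140)&(M[...,1]<62)&(z>100)
P=M[m];q=np.polyfit(P[:,1],P[:,2],1);print(len(P),P.min(0).round(1),P.max(0).round(1),"slope deg",np.degrees(np.arctan(-q[0])),"z@y=0",q[1])
if len(sys.argv)>2:
    U,V=map(float,sys.argv[2:4]);U=int(round(180+U/4.6));V=int(round(120+V/4.6));print(M[V-2:V+3,U-2:U+3].reshape(-1,3)[::2].round(0).tolist())
E
python3 pc.py 5 362 243
```

```text
174 [-21.7 -91.3 108.7] [ 19.8  61.2 283.9] slope deg -1.2918304952553263 z@y=0 148.0344556132229
[[189.0, -168.0, -0.0], [-1.0, -46.0, 159.0], [27.0, -74.0, 131.0], [-2.0, -41.0, 157.0], [-2.0, -50.0, 153.0], [-3.0, -36.0, 155.0], [-5.0, -43.0, 153.0], [22.0, -71.0, 127.0], [-5.0, -39.0, 151.0], [21.0, -66.0, 125.0], [-11.0, -30.0, 154.0], [32.0, -69.0, 113.0], [13.0, -64.0, 126.0]]
```

The free end is near y −45, z 155, as predicted for 22°. The slope fit caught other brass and background, so I'm ignoring it. Now I'll draw along the roller's axis.

>>> jog_arm(moves=[{"grip": 1, "translation": [-0.002, 0, 0], "twist": [0, 0, 0]}, {"grip": 1, "translation": [-0.004, 0, 0], "twist": [0, 0, 0]}, {"grip": 1, "translation": [-0.004, 0, 0], "twist": [0, 0, 0]}, {"grip": 1, "translation": [-0.004, 0, 0], "twist": [0, 0, 0]}, {"grip": 1, "translation": [-0.004, 0, 0], "twist": [0, 0, 0]}, {"grip": 1, "translation": [-0.004, 0, 0], "twist": [0, 0, 0]}, {"grip": 1, "translation": [-0.004, 0, 0], "twist": [0, 0, 0]}, {"grip": 1, "translation": [-0.004, 0, 0], "twist": [0, 0, 0]}, {"grip": 1, "translation": [0, 0, 0], "twist": [0, 0, 0]}])

```text
clock: 8.85
eef_pos: [544.6, 0.9, 123.2]
tcp_rot: [3.141, 0.384, 1.414]
contact_force: [0.2, -0.1, -3.7]
opening: 0.347
```

>>> jog_arm(moves=[{"grip": 1, "translation": [-0.005, 0, 0], "twist": [0, 0, 0]}, {"grip": 1, "translation": [-0.005, 0, 0], "twist": [0, 0, 0]}, {"grip": 1, "translation": [-0.005, 0, 0], "twist": [0, 0, 0]}, {"grip": 1, "translation": [-0.005, 0, 0], "twist": [0, 0, 0]}, {"grip": 1, "translation": [-0.005, 0, 0], "twist": [0, 0, 0]}, {"grip": 1, "translation": [-0.005, 0, 0], "twist": [0, 0, 0]}, {"grip": 1, "translation": [-0.005, 0, 0], "twist": [0, 0, 0]}, {"grip": 1, "translation": [-0.005, 0, 0], "twist": [0, 0, 0]}, {"grip": 1, "translation": [-0.005, 0, 0], "twist": [0, 0, 0]}, {"grip": 1, "translation": [0, 0, 0], "twist": [0, 0, 0]}])

```text
clock: 9.68
eef_pos: [538.0, -40.7, 140.1]
tcp_rot: [3.141, 0.384, 1.414]
contact_force: [-0.4, 0.1, -2.7]
opening: 0.341
```

```bash
python3 look.py 6
```

```text
9.7333 [538.1 -40.2 139.9] [3.141 0.384 1.414] [ 0.6 -0.2 -3.4] [ 0.34 -0.07  0.04]
```

View pics/side6.png

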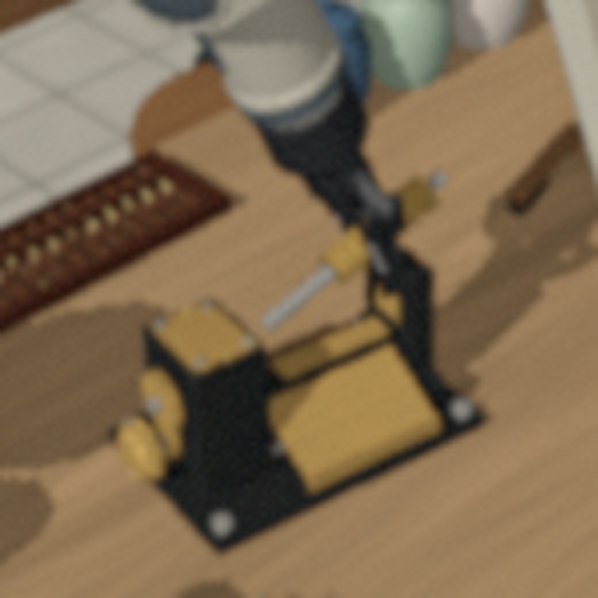

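The gear end is out, at crop (268,322), clear of the roof, and the contact force reads only the roller's weight. Now I'll lift vertically by about 90 mm.

>>> jog_arm(moves=[{"grip": 1, "translation": [-0.0019, 0, -0.0046], "twist": [0, 0, 0]}, {"grip": 1, "translation": [-0.0037, 0, -0.0093], "twist": [0, 0, 0]}, {"grip": 1, "translation": [-0.0037, 0, -0.0093], "twist": [0, 0, 0]}, {"grip": 1, "translation": [-0.0037, 0, -0.0093], "twist": [0, 0, 0]}, {"grip": 1, "translation": [-0.0037, 0, -0.0093], "twist": [0, 0, 0]}, {"grip": 1, "translation": [-0.0037, 0, -0.0093], "twist": [0, 0, 0]}, {"grip": 1, "translation": [-0.0037, 0, -0.0093], "twist": [0, 0, 0]}, {"grip": 1, "translation": [-0.0037, 0, -0.0093], "twist": [0, 0, 0]}, {"grip": 1, "translation": [-0.0037, 0, -0.0093], "twist": [0, 0, 0]}, {"grip": 1, "translation": [-0.0019, 0, -0.0046], "twist": [0, 0, 0]}])

```text
clock: 10.57
eef_pos: [538.6, -39.4, 231.4]
tcp_rot: [3.14, 0.384, 1.414]
contact_force: [0.4, -1.1, -4.0]
opening: 0.345
```

>>> jog_arm(moves=[{"grip": 1, "translation": [0, 0, 0], "twist": [0, 0, 0]}, {"grip": 1, "translation": [0, 0, 0], "twist": [0, 0, 0]}, {"grip": 1, "translation": [0, 0, 0], "twist": [0, 0, 0]}, {"grip": 1, "translation": [0, 0, 0], "twist": [0, 0, 0]}, {"grip": 1, "translation": [0, 0, 0], "twist": [0, 0, 0]}, {"grip": 1, "translation": [0, 0, 0], "twist": [0, 0, 0]}])

```text
clock: 11.07
eef_pos: [537.9, -39.5, 229.2]
tcp_rot: [-3.141, 0.384, 1.415]
contact_force: [-0.4, -0.2, -3.9]
opening: 0.342
```

```bash
python3 look.py 7
```

```text
11.1167 [537.9 -39.5 229.3] [-3.141  0.384  1.415] [-1.3 -1.  -3.9] [ 0.31 -0.04  0.03]
```

View pics/side7.png

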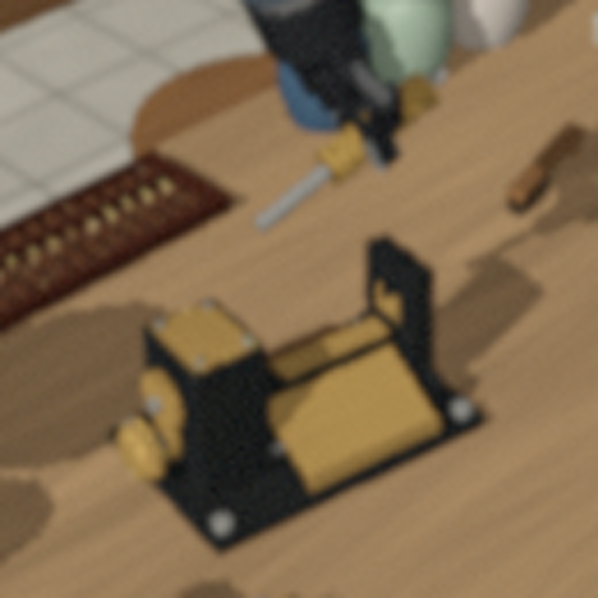

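```bash
python3 pc.py 7 270 218
python3 - <<'E'
from h import *
p,d=r.grab_frame("top");cv2.imwrite("pics/top7.png",cv2.cvtColor(p,cv2.COLOR_RGB2BGR))
E
```

```text
163 [ -21.2 -102.7  100.4] [ 19.6  30.2 339.9] slope deg -7.882025333860508 z@y=0 248.58735963474808
[[273.0, -126.0, -0.0], [-3.0, 34.0, 217.0], [-5.0, 28.0, 215.0], [-3.0, 38.0, 214.0], [-1014.0, 658.0, 1029.0], [-5.0, 43.0, 214.0], [-7.0, 36.0, 212.0], [252.0, -133.0, -2.0], [-8.0, 41.0, 211.0], [243.0, -122.0, 3.0], [-5.0, 43.0, 206.0], [243.0, -117.0, 0.0], [239.0, -124.0, -1.0]]
```

View pics/top7.png

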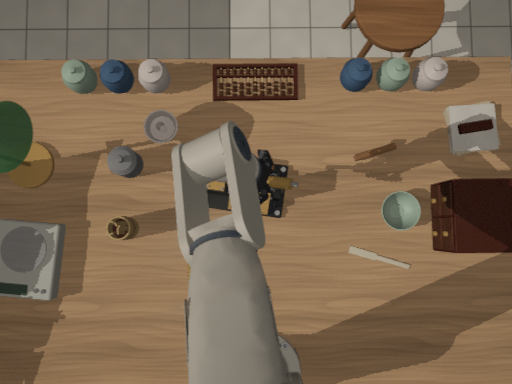

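The lowest end of the roller (the gear end) is at z of about 208, and the other things are at the same pixels as before: bowl (401,211), canister (124,161), holder (121,228), spatula (379,257), brush (375,152), mortar (160,126). I'll hand it in.

```bash
python3 -c "
from rig import r
print(r.sense()['qvel'].round(3)); print(r.sign_off())"
```

```text
[ 0.002 -0.003 -0.003  0.    -0.     0.   ]
the job is handed in; nothing more can be done
None
```

The brass cutting roller is out of the pill machine and was held still in the air, well above it, when I handed the job in. Sign-off gives no verdict, so the result rests on the checks below.

**What I did:** I gripped the barrel about 11 mm from its middle towards the gear end, squeezing with 25 N. I eased it up 1 mm, slid it 18 mm into the gear case, and tilted the free end up 22° about the gear end. I then drew it 75 mm out along its own axis and lifted it about 90 mm.

**Last checks:**
- **Height:** by depth and by calculation, the gear end is at about 208 mm (167 needed). From the geometry, the barrel middle is at about 250 mm and the free end higher still.
- **Grip and stillness:** the opening stayed at about 29 mm, the arm is at rest, and the measured force is only the roller's weight, about 4 N.
- **Force on the machine:** tool readings stayed at about 6 N or less at every check, including a brief 5–6 N downward push as the fingers closed.
- **Other things on the counter:** all six are at the same places in the top view as at the start.

**What disagreed:**
- The two cameras differed by about 3 mm across the roller, so I used a value in between.
- An automatic fit of the tilt angle failed because it picked up other brass and the background. I judged the tilt from the tool's pose and the depth at the free end instead.

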